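Line up the condiments by height

ROBOT

A 7-joint arm with a two-finger parallel gripper is mounted at the origin on a cart in front of the work surface, level with it; the furniture and walls round the work are solid. World frame = base frame: x ahead of the robot, y to its left, z up, the work surface at z = 0. Lengths are in m, angles in rad, forces in N, time in s.
With the tool pointing down it reaches from about 0.425 to 0.875 m from the base axis. Payload 8.4 kg.
Tool frame: the origin (TCP) lies on the mounting face of the last link; the fingertips stand ahead of it and the grasp point (between the pads) lies 155 mm ahead of it (arm.tcp_to_tips is the z of the fingertips in the tool frame, in m); z points along the fingers, y is the line along which they close (so a half turn about z gives the same grasp; the last joint's range is limited). The gripper opens to 85 mm and grips with 20 to 120 N. Pads are 22 mm wide; open, the fingers measure 114 mm over their backs; the gripper's body (76 mm by 85 mm) begins 54 mm behind the grasp point. The pads swing forward as they close: fully open they stand 13 mm farther back than shut.
Start: joints at [1.226, 0.333, 0.04, 1.465, -0.013, 1.343, -0.059], TCP at [0.158, -0.63, 0.405] pointing down, gripper open.
Joint ranges: [-2.58, 2.58], [-0.38, 2.09], [-1.3, 1.39], [0.25, 2.4], [-1.5, 4.64], [0.08, 2.09], [-2.65, 2.65]. Speed limits (rad/s): [2.22, 2.22, 2.79, 2.79, 3.14, 3.14, 3.14].

INTERFACE

Orientations are given as a unit quaternion [x, y, z, w].
In Python, from plant import monitor, viewer, workorder, arm gives the robot as it stands.
- The arm moves only by the tool arm_command, never from a script. Its argument "commands" is a list of rows, each an object with "linear": the shift along the tool's x, y, z in units of 40 mm (1.0 is 40 mm), a list of three; "rot": the turn, a rotation vector about the tool's x, y, z in units of 6 degrees (1.0 is 6 degrees), a list of three. In form: [{"linear": [x, y, z], "rot": [rx, ry, rz]}, ...]. A call has 1 to 10 rows; each row is the pose to reach, as a shift and turn from the pose commanded when the call began, along the tool's axes at that moment; what a row does not reach only later rows make up. A row lasts 1/12 s, in which the tool goes at most 41.7 mm and 7.16 degrees, less where a joint would pass 70% of its speed; a pose out of reach is approached as far as the arm can. A call with a gripper value outside its range is refused whole. "gripper" is the finger opening in mm, from 0 to 85.4, set as the call begins (left out, the last holds). The fingers move at their own pace and stop on an object; the grip force is fixed at half the most. Time passes only in rows, so rows that repeat a pose let the fingers close. It gives the time, the measured TCP pose, the force, the opening and the grip force at its end, in the units of the state.
- monitor.get_state(): the state, without advancing time (a new reading comes with each control period).
- viewer.grab_frame(name): name is "side" or "top" or "wrist"; returns the picture (384x512x3 uint8, red, green, blue); there is no depth.
- viewer.calibration(name): a dict with "fx", "fy", "cx", "cy" (pixels), "cam_to_world" (4x4, takes a point from camera to world coordinates). Camera axes: x right, y down, z forward; pixel columns grow to the right and rows downward; lengths in m; the calibration is good to about 2 mm. A picture is of the moment at which its call begins: read the wrist's pose just before it. calibration takes no time and is no camera call; for the wrist camera it gives the pose at the moment of the call.
- workorder.job_done(): hands the job in; it is judged then, once.
The state is a dict: "t": time; "joints": joint angles; "qd": joint speeds; "tau": joint torques, N m; "tcp_pos": TCP position; "tool_rot": TCP orientation; "force": force on the tool from outside, world axes, zero at the start; "torque": the same for the moment, N m; "gripper_width": finger opening in m; "grasp_force": force on a finger pad.
Only numpy, scipy, OpenCV 4.12 (cv2) and the standard library are available. Lean on these libraries where they do the work, as an engineer would, in place of code of your own. Each camera call takes 0.05 s, during which the arm holds its last target. There are 200 camera calls.

TASK

Tidy the four condiments (pepper mill, spice jar, salt shaker and terracotta pot) onto the plank in order of height: the tallest on the cork mat beside the jam jar, then each next lower one on the next mat, down to the shortest on the mat beside the flat tin. Stand each one upright in the middle of its own mat, let go of it, and do not knock any of them over on the way.

Things in the scene. Friction and masses are not known exactly. Their poses are not given: they have to be found in the camera images.
- pepper_mill_mid (a point): The tallest: dark wooden pepper mill, 150 mm high, foot 50 mm across, narrow waist 36 mm across from 60 to 88 mm above its foot, round head 44 mm across with straight sides from 110 to 128 mm above the foot, small steel knob on top; grip by the head; about 0.2 kg. Point on its upright axis, half-way up; z axis up; yaw means nothing. Stands upright on the worktop (z = 0), behind the plank.
- spice_jar_mid (a point): Second tallest: spice jar, a straight 41 mm cylinder 105 mm high, with a paper label and a dark screw cap of the same width (top 20 mm); about 0.11 kg. Point on its upright axis, half-way up; z axis up; yaw means nothing. Stands upright on the worktop (z = 0), behind the plank.
- salt_shaker_mid (a point): Third: glass salt shaker with a grey domed metal top, 90 mm high, about 44 mm across up to half its height, top 34 mm across; about 0.1 kg; its foot is not quite flat, it may lean by 3 degrees. Point on its upright axis, half-way up; z axis up; yaw means nothing. Stands upright on the worktop (z = 0), behind the plank.
- clove_pot_mid (a point): The shortest: round terracotta pot with a fixed cork bung, 68 mm high over the bung; the pot is 56 mm high and 52 mm across from 22 to 44 mm above its foot, the bung 34 mm across; about 0.14 kg. Point on its upright axis, half-way up; z axis up; yaw means nothing. Stands upright on the worktop (z = 0), behind the plank.
- mat_1: Round cork mat, 66 mm across and 3 mm thick, fixed on a wooden plank; its top is 15 mm above the worktop. Origin at the centre of its underside (12 mm up). The four like mats lie in one straight row, 78 mm from centre to centre, in the order mat_1, mat_2, mat_3, mat_4; an end of the row. The y axis runs along the row, from mat_4 towards mat_1. The plank (86 x 324 x 12 mm) is fixed.
- mat_2: Round cork mat, 66 mm across and 3 mm thick, fixed on a wooden plank; its top is 15 mm above the worktop. Origin at the centre of its underside (12 mm up). The four like mats lie in one straight row, 78 mm from centre to centre, in the order mat_1, mat_2, mat_3, mat_4; an inner place of the row. The y axis runs along the row, from mat_4 towards mat_1. The plank (86 x 324 x 12 mm) is fixed.
- mat_3: Round cork mat, 66 mm across and 3 mm thick, fixed on a wooden plank; its top is 15 mm above the worktop. Origin at the centre of its underside (12 mm up). The four like mats lie in one straight row, 78 mm from centre to centre, in the order mat_1, mat_2, mat_3, mat_4; an inner place of the row. The y axis runs along the row, from mat_4 towards mat_1. The plank (86 x 324 x 12 mm) is fixed.
- mat_4: Round cork mat, 66 mm across and 3 mm thick, fixed on a wooden plank; its top is 15 mm above the worktop. Origin at the centre of its underside (12 mm up). The four like mats lie in one straight row, 78 mm from centre to centre, in the order mat_1, mat_2, mat_3, mat_4; an end of the row. The y axis runs along the row, from mat_4 towards mat_1. The plank (86 x 324 x 12 mm) is fixed.
- jam_jar: Glass jar of red fruit with a yellow lid, 71 mm across, 110 mm high; origin at the centre of its foot. It stands fixed on the worktop about 95 mm beyond the last mat at one end of the row, 20 to 30 mm nearer the robot than the row's line (beside mat_1 or beside mat_4, it varies); the tallest thing goes to this end.
- tin: Flat round tin, 86 mm across, 40 mm high; origin at the centre of its foot. It stands fixed on the worktop about 95 mm beyond the last mat at one end of the row, 20 to 30 mm nearer the robot than the row's line (beside mat_1 or beside mat_4, it varies), opposite to the jam jar. A wall cabinet hangs beyond x = 0.62 from 0.53 m up; flat utensils up to 20 mm high lie between the four condiments.
There are look-alikes about, which are no part of the job. Leave any purple look-alike of the part that bears pepper_mill_mid alone. What is shaped like the part that bears spice_jar_mid but green or pink is not meant.

How it is judged:
By the outcome, as a careful person would: the job done as asked, in the order asked, and still so for the second after the job is handed in, with the robot touching nothing.
It also fails if it takes over 122 s, if anything falls off the work surface, if the arm or the gripper's body presses on something with over 40 N, if the wrist force passes 120 N, or if a joint passes its speed limit or range.

## Working session

There is one attempt and no reset: what is moved stays moved. The work goes in short steps, Python scripts to look and compute and a tool call to move; the robot and the scene stay as the last step left them, time stands still between calls to the robot, and variables do not carry over. Pictures are saved under pics/ and viewed, at most 14 in all, crops included, and the job is handed in when it is done.

Besides the shell and the picture viewer there is one more tool, called after "Call:" by a JSON object that holds its "api" and its "payload", one argument or row to a line. arm_command: Moves the arm, as the interface text tells. Its arguments: {"type":"object","properties":{"commands":{"type":"array","items":{"type":"object","properties":{"linear":{"type":"array","items":{"type":"number"}},"rot":{"type":"array","items":{"type":"number"}}}}},"gripper":{"type":"number"}},"required":["commands"]}

```bash
ls; mkdir -p pics
python3 - <<'E'
from plant import monitor, viewer, arm
import cv2,numpy as np
s=monitor.get_state()
print({k:np.round(v,3) for k,v in s.items()}, arm.tcp_to_tips)
for n in("top","side"):
    cv2.imwrite(f"pics/{n}0.png",cv2.cvtColor(cv2.resize(viewer.grab_frame(n),(800,600),interpolation=2),cv2.COLOR_RGB2BGR))
    c=viewer.calibration(n);print(n,c["fx"],c["fy"],c["cx"],c["cy"]);print(np.round(c["cam_to_world"],3))
E
```

```text
pics
{'t': np.float64(0.0), 'joints': array([ 1.226,  0.334,  0.04 ,  1.466, -0.013,  1.343, -0.059]), 'qd': array([-0.002,  0.001,  0.001,  0.   , -0.001,  0.001,  0.001]), 'tau': array([-0.0000e+00, -6.5855e+01,  1.3650e+00, -4.0555e+01,  1.7000e-02,
        1.3000e-02, -0.0000e+00]), 'tcp_pos': array([ 0.158, -0.63 ,  0.404]), 'tool_rot': array([ 0.992,  0.123, -0.   , -0.001]), 'force': array([-0.164,  0.628, -0.035]), 'torque': array([-0.012,  0.043, -0.016]), 'grasp_force': np.float64(0.0), 'gripper_width': np.float64(0.085)} 0.1734
top 348.0116490149492 348.0116490149492 258.9979819932325 193.56077221650526
[[-2.20e-02 -9.92e-01  1.25e-01  3.44e-01]
 [-1.00e+00  2.20e-02  1.00e-03 -7.80e-02]
 [-3.00e-03 -1.25e-01 -9.92e-01  1.18e+00]
 [ 0.00e+00  0.00e+00  0.00e+00  1.00e+00]]
side 411.8318395502937 411.8318395502937 254.69878868876637 187.8212557976443
[[ 9.920e-01 -8.200e-02  9.600e-02  3.400e-01]
 [-1.260e-01 -6.380e-01  7.600e-01 -1.076e+00]
 [-1.000e-03 -7.660e-01 -6.430e-01  9.340e-01]
 [ 0.000e+00  0.000e+00  0.000e+00  1.000e+00]]
```

View pics/top0.png

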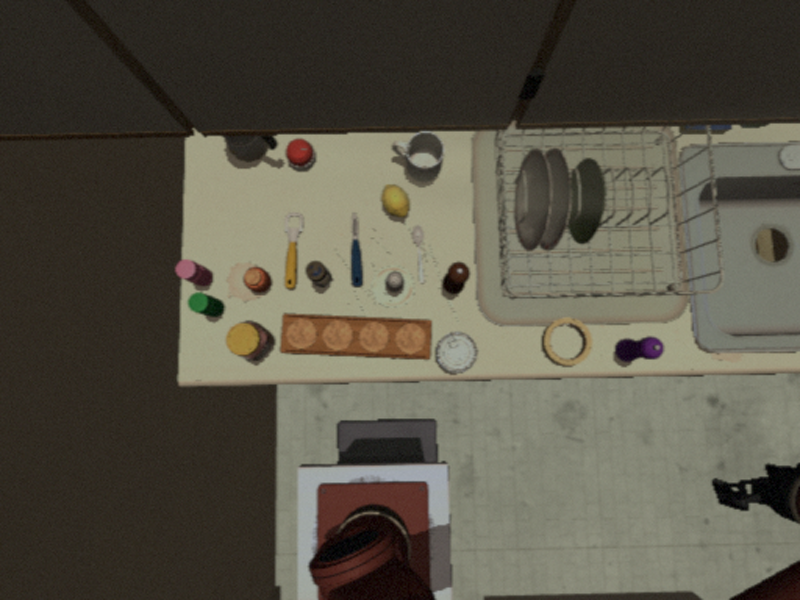

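View pics/side0.png

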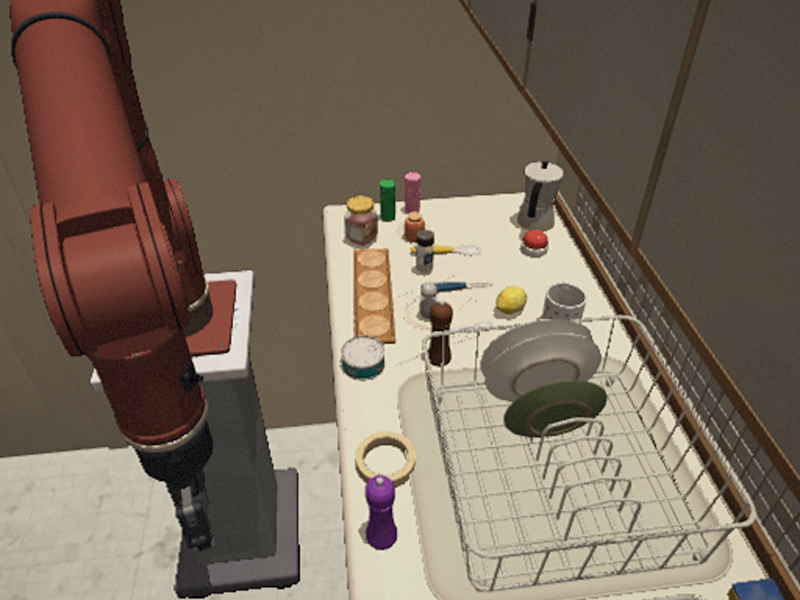

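The top view (800 px scale) shows the plank with mats at (301,333), (337,334), (373,336) and (410,338). The jam jar is at (250,340), on the +y end, and the tin at (456,352). Candidates:
- **Mill:** dark brown (458,275); purple (640,348) is the look-alike.
- **Spice jar:** grey with dark cap (318,273); pink (193,270) and green (205,303) are look-alikes.
- **Salt shaker:** (394,282).
- **Pot:** (256,279); the red thing at (300,152) is not it.

I'll choose by the description and check in one close crop.

```bash
cat > h.py <<'E'
from plant import monitor, viewer, arm
import cv2,numpy as np
from scipy.spatial.transform import Rotation as R
def ray(c,u,v):
    T=c["cam_to_world"];d=T[:3,:3]@np.array([(u-c["cx"])/c["fx"],(v-c["cy"])/c["fy"],1]);return T[:3,3],d
def plane(c,u,v,z):
    o,d=ray(c,u,v);return o+d*(z-o[2])/d[2]
def proj(c,p):
    T=c["cam_to_world"];q=T[:3,:3].T@(np.asarray(p)-T[:3,3]);return np.array([c["fx"]*q[0]/q[2]+c["cx"],c["fy"]*q[1]/q[2]+c["cy"]])
def two(c1,p1,c2,p2):
    o1,d1=ray(c1,*p1);o2,d2=ray(c2,*p2)
    t=np.linalg.lstsq(np.c_[d1,-d2],o2-o1,rcond=None)[0];a=o1+d1*t[0];b=o2+d2*t[1];return (a+b)/2,np.linalg.norm(a-b)
def save(im,name): cv2.imwrite(f"pics/{name}.png",cv2.cvtColor(im,cv2.COLOR_RGB2BGR))
E
python3 - <<'E'
from h import *
t=viewer.grab_frame("top");np.save("top.npy",t);s=viewer.grab_frame("side");np.save("side.npy",s)
a=cv2.resize(t[150:250,110:310],(800,400),interpolation=2)
save(a,"tc")
save(cv2.resize(s[110:260,205:315],(440,600),interpolation=2),"sc")
c=viewer.calibration("top")
for n,u,v,z in [("mill",459,271,.14),("jar",317,267,.105),("salt",394,279,.088),("pot",256,274,.068),("m1",301,333,.015),("m2",337,334,.015),("m3",373,336,.015),("m4",410,338,.015)]:
    print(n,plane(c,u*.64,v*.64,z).round(4))
hsv=cv2.cvtColor(t,cv2.COLOR_RGB2HSV)
print([hsv[int(v*.64),int(u*.64)] for u,v in [(301,333),(319,333),(456,285),(394,279),(317,267),(256,274)]])
E
```

```text
mill [ 0.5344 -0.1836  0.14  ]
jar [0.5553 0.0978 0.105 ]
salt [ 0.5303 -0.0562  0.088 ]
pot [0.5506 0.2306 0.068 ]
m1 [0.4297 0.147  0.015 ]
m2 [0.4259 0.0698 0.015 ]
m3 [ 0.4199 -0.0074  0.015 ]
m4 [ 0.4139 -0.0865  0.015 ]
[array([ 14, 136, 137], dtype=uint8), array([ 13, 158, 121], dtype=uint8), array([ 4, 81, 22], dtype=uint8), array([ 21,  36, 143], dtype=uint8), array([19, 91, 70], dtype=uint8), array([ 14, 135, 145], dtype=uint8)]
```

View pics/tc.png

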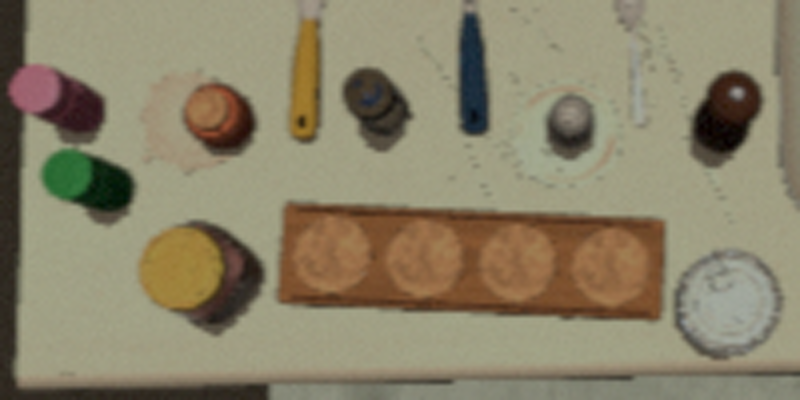

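View pics/sc.png

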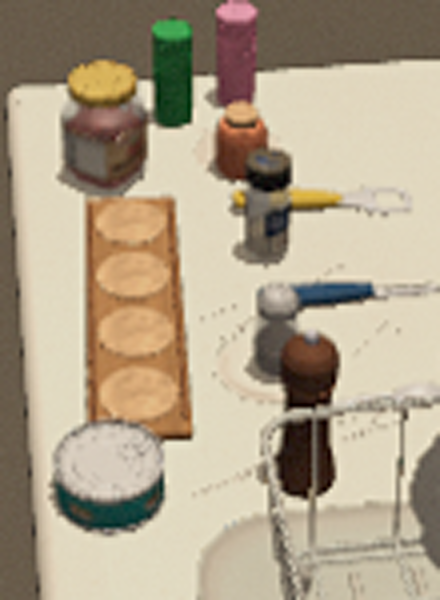

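The crops confirm the four condiments: brown mill knob at top crop (738,93), jar with label and dark cap at (366,92), salt at (571,113), pot with cork at (210,107). The mats run from (332,253) to (611,266), with the yellow-lidded jam jar at the left (+y) end.

Run:
```python
from h import *
ct=viewer.calibration("top");cs=viewer.calibration("side")
P=dict(mill=((738,93),(310,337),.148),jar=((366,92),(269,160),.105),salt=((571,113),(277,295),.088),pot=((210,107),(241,113),.068),m1=((332,253),(131,223),.015),m2=((424,258),(132,274),.015),m3=((517,262),(136,331),.015),m4=((611,266),(139,391),.015),tin=((728,298),(109,457),.04),jam=((182,268),(103,80),.11))
for n,(a,b,z) in P.items():
    pa=(a[0]/4+110-.4,a[1]/4+150-.4);pb=(b[0]/4+205-.4,b[1]/4+110-.4)
    q,e=two(ct,pa,cs,pb)
    print(n,q.round(4),round(e,4),'top',plane(ct,*pa,z)[:2].round(4),'side',plane(cs,*pb,z)[:2].round(4))
c=viewer.calibration("wrist");s=monitor.get_state();Rt=R.from_quat(s["tool_rot"]).as_matrix()
T=c["cam_to_world"];print("cam in tool",(Rt.T@(T[:3,3]-s["tcp_pos"])).round(3),(Rt.T@T[:3,:3]).round(3), c["fx"],Rt.round(3))
```

```text
mill [ 0.5336 -0.1839  0.1475] 0.0024 top [ 0.5347 -0.1839] side [ 0.5322 -0.1847]
jar [0.5494 0.1034 0.1051] 0.001 top [0.5499 0.1034] side [0.5489 0.1034]
salt [ 0.5319 -0.0567  0.0837] 0.0027 top [ 0.5326 -0.0568] side [ 0.5296 -0.062 ]
pot [0.5455 0.2359 0.069 ] 0.0034 top [0.5474 0.2362] side [0.5441 0.237 ]
m1 [0.4296 0.1472 0.0147] 0.0021 top [0.4307 0.1472] side [0.4285 0.1467]
m2 [0.4235 0.0699 0.016 ] 0.0025 top [0.4248 0.0701] side [0.4223 0.0712]
m3 [ 0.419  -0.0078  0.0157] 0.0014 top [ 0.4197 -0.0078] side [ 0.4184 -0.0071]
m4 [ 0.4139 -0.0864  0.0184] 0.0012 top [ 0.4147 -0.0864] side [ 0.4135 -0.0828]
tin [ 0.3833 -0.181   0.0402] 0.0034 top [ 0.385  -0.1811] side [ 0.3816 -0.1808]
jam [0.4143 0.244  0.1109] 0.0004 top [0.4146 0.2442] side [0.4142 0.2453]
cam in tool [0.074 0.001 0.031] [[-0.001 -0.955 -0.296]
 [ 1.    -0.001  0.   ]
 [-0.001 -0.296  0.955]] 336.58112694193505 [[ 0.97   0.243 -0.   ]
 [ 0.243 -0.97   0.001]
 [-0.    -0.001 -1.   ]]
```

Triangulated heights match the given ones (0.1475, 0.105, 0.084, 0.069, mats about 0.016, tin 0.040, jam jar 0.111). Setting out to a point above the mill.

Call:
{"api": "arm_command", "payload": {
  "commands": [
    {"linear":[0.7,-0.5,0],"rot":[0,0,0.2]},
    {"linear":[1.5,-1.1,0],"rot":[0,0,0.4]},
    {"linear":[2.3,-1.6,0],"rot":[0,0,0.6]},
    {"linear":[3.1,-2.2,0],"rot":[0,0,0.8]},
    {"linear":[3.9,-2.8,0],"rot":[0,0,1.0]},
    {"linear":[4.7,-3.4,0],"rot":[0,0,1.2]},
    {"linear":[5.5,-4.0,0],"rot":[0,0,1.4]},
    {"linear":[6.3,-4.6,0],"rot":[0,0,1.6]},
    {"linear":[7.1,-5.1,0],"rot":[0,0,1.8]},
    {"linear":[7.1,-5.1,0],"rot":[0,0,2.345]}
  ],
  "gripper": 60
}}

```text
t: 1.03
tcp_pos: [0.3894, -0.3568, 0.405]
tool_rot: [1.0, 0.005, 0.001, -0.001]
force: [0.5, 0.4, 0.2]
gripper_width: 0.0603
grasp_force: 0.0
```

Call:
{"api": "arm_command", "payload": {
  "commands": [
    {"linear":[0.6,-0.7,0],"rot":[0,0,0]},
    {"linear":[1.2,-1.4,0],"rot":[0,0,0]},
    {"linear":[1.8,-2.1,0],"rot":[0,0,0]},
    {"linear":[2.4,-2.9,0],"rot":[0,0,0]},
    {"linear":[3.0,-3.6,0],"rot":[0,0,0]},
    {"linear":[3.4,-4.1,0],"rot":[0,0,0]},
    {"linear":[3.65,-4.35,0],"rot":[0,0,0]},
    {"linear":[3.65,-4.35,0],"rot":[0,0,0]}
  ]
}}

```text
t: 1.7
tcp_pos: [0.5319, -0.1858, 0.4045]
tool_rot: [1.0, 0.003, 0.0, -0.001]
force: [-0.4, -0.0, -0.0]
gripper_width: 0.0598
grasp_force: 0.0
```

```bash
cat > look.py <<'E'
import sys
from h import *
n,x,y,z,h=sys.argv[1],*map(float,sys.argv[2:6])
s=monitor.get_state();c=viewer.calibration("wrist");im=viewer.grab_frame("wrist")
print(s["t"].round(2),s["tcp_pos"].round(4),R.from_quat(s["tool_rot"]).as_matrix().round(3).tolist())
im=im.copy()
for zz in (0,h):
    p=proj(c,[x,y,z+zz]);print("proj",zz,p.round(1))
    cv2.drawMarker(im,tuple(int(v) for v in p.round()),(0,255,255),cv2.MARKER_CROSS,14,1)
save(im,n)
E
python3 look.py w1 .5336 -.184 0 .148
```

```text
Traceback (most recent call last):
  File "look.py", line 5, in <module>
    print(s["t"].round(2),s["tcp_pos"].round(4),R.from_quat(s["tool_rot"]).as_matrix().round(3).tolist())
          ^^^^^^^^^^^^
AttributeError: 'float' object has no attribute 'round'
```

```bash
sed -i 's/s\["t"\].round(2)/round(float(s["t"]),2)/; s/s\["tcp_pos"\].round(4)/np.round(s["tcp_pos"],4)/' look.py
python3 look.py w1 .5336 -.184 0 .148
```

```text
1.75 [ 0.5307 -0.1879  0.4044] [[1.0, 0.003, -0.0], [0.003, -1.0, 0.001], [-0.0, -0.001, -1.0]]
proj 0 [251.1 156.7]
proj 0.148 [248.7 196.7]
```

View pics/w1.png

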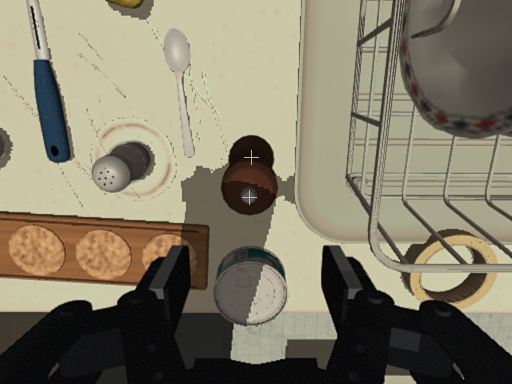

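The wrist view has the mill's knob at (249,197), right on my predicted mark. The rack rim is about 100 px to the right, so it is clear. Descending and gripping.

Call:
{"api": "arm_command", "payload": {
  "commands": [
    {"linear":[0.08,-0.11,0.4],"rot":[0,0,0]},
    {"linear":[0.08,-0.11,1.0],"rot":[0,0,0]},
    {"linear":[0.08,-0.11,1.7],"rot":[0,0,0]},
    {"linear":[0.08,-0.11,2.4],"rot":[0,0,0]},
    {"linear":[0.08,-0.11,2.9],"rot":[0,0,0]},
    {"linear":[0.08,-0.11,3.2],"rot":[0,0,0]},
    {"linear":[0.08,-0.11,3.36],"rot":[0,0,0]},
    {"linear":[0.08,-0.11,3.36],"rot":[0,0,0]},
    {"linear":[0.08,-0.11,3.36],"rot":[0,0,0]}
  ]
}}

```text
t: 2.55
tcp_pos: [0.5333, -0.1856, 0.2713]
tool_rot: [1.0, -0.0, 0.0, 0.0]
force: [-0.4, -0.2, 0.3]
gripper_width: 0.0599
grasp_force: 0.0
```

Call:
{"api": "arm_command", "payload": {
  "commands": [
    {"linear":[0,0,0],"rot":[0,0,0]},
    {"linear":[0,0,0],"rot":[0,0,0]},
    {"linear":[0,0,0],"rot":[0,0,0]},
    {"linear":[0,0,0],"rot":[0,0,0]},
    {"linear":[0,0,0],"rot":[0,0,0]},
    {"linear":[0,0,0],"rot":[0,0,0]}
  ],
  "gripper": 30
}}

```text
t: 3.05
tcp_pos: [0.5339, -0.1851, 0.2722]
tool_rot: [1.0, 0.0, 0.001, 0.001]
force: [-0.8, 0.9, 6.9]
gripper_width: 0.0423
grasp_force: 60.7
```

Call:
{"api": "arm_command", "payload": {
  "commands": [
    {"linear":[0,0,-0.1],"rot":[0,0,0]},
    {"linear":[0,0,-0.3],"rot":[0,0,0]},
    {"linear":[0,0,-0.6],"rot":[0,0,0]},
    {"linear":[0,0,-1.0],"rot":[0,0,0]},
    {"linear":[0,0,-1.5],"rot":[0,0,0]},
    {"linear":[0,0,-2.0],"rot":[0,0,0]},
    {"linear":[0,0,-2.5],"rot":[0,0,0]},
    {"linear":[0,0,-2.9],"rot":[0,0,0]},
    {"linear":[0,0,-3.15],"rot":[0,0,0]},
    {"linear":[0,0,-3.25],"rot":[0,0,0]}
  ]
}}

```text
t: 3.88
tcp_pos: [0.5334, -0.185, 0.4028]
tool_rot: [1.0, 0.0, 0.001, 0.001]
force: [-0.2, 0.5, -1.6]
gripper_width: 0.0419
grasp_force: 61.0
```

```bash
python3 look.py w2 .5336 -.184 .13 .148
python3 - <<'E'
from h import *
s=viewer.grab_frame("side");w=cv2.imread("pics/w2.png")[:,:,::-1]
a=cv2.resize(s[60:260,190:340],(432,576),interpolation=2);b=cv2.resize(w,(368,276));o=np.zeros((576,800,3),np.uint8);o[:,:432]=a;o[:276,432:]=b;save(o,"s2")
E
```

```text
3.88 [ 0.5334 -0.185   0.4028] [[1.0, 0.0, 0.003], [0.0, -1.0, -0.001], [0.003, 0.001, -1.0]]
proj 0 [252.3 194.6]
proj 0.148 [249.3 325.8]
```

View pics/s2.png

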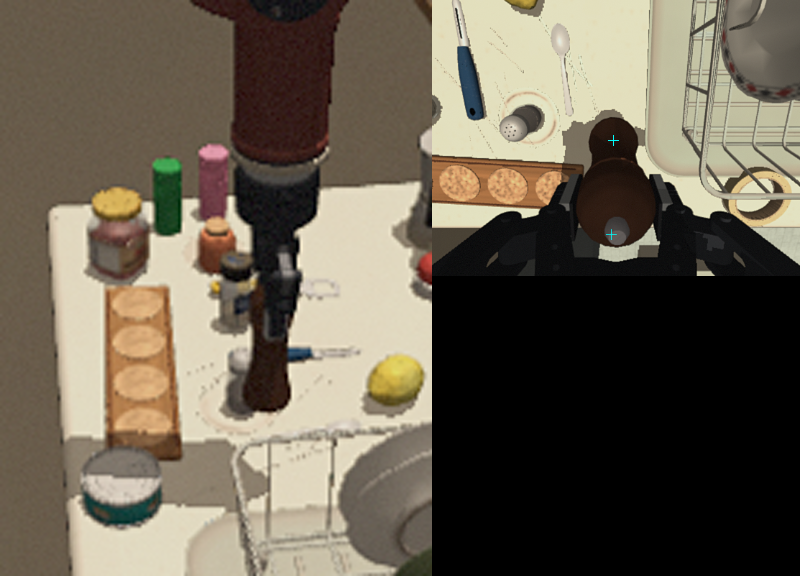

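The mill is held upright: its foot is at (613,140) and its knob at (617,233) in the wrist inset, on the predicted marks. Carrying it over to the mat at the jam-jar end.

Call:
{"api": "arm_command", "payload": {
  "commands": [
    {"linear":[-0.06,-0.2,0],"rot":[0,0,0]},
    {"linear":[-0.2,-0.6,0],"rot":[0,0,0]},
    {"linear":[-0.4,-1.3,0],"rot":[0,0,0]},
    {"linear":[-0.65,-2.1,0],"rot":[0,0,0]},
    {"linear":[-0.9,-2.9,0],"rot":[0,0,0]},
    {"linear":[-1.2,-3.8,0],"rot":[0,0,0]},
    {"linear":[-1.45,-4.6,0],"rot":[0,0,0]},
    {"linear":[-1.7,-5.4,0],"rot":[0,0,0]},
    {"linear":[-1.95,-6.2,0],"rot":[0,0,0]},
    {"linear":[-2.15,-6.9,0],"rot":[0,0,0]}
  ]
}}

```text
t: 4.82
tcp_pos: [0.4447, 0.0942, 0.3995]
tool_rot: [1.0, 0.001, -0.001, 0.0]
force: [0.3, 0.7, -1.0]
gripper_width: 0.0426
grasp_force: 61.0
```

Call:
{"api": "arm_command", "payload": {
  "commands": [
    {"linear":[-0.2,-0.6,0],"rot":[0,0,0]},
    {"linear":[-0.33,-1.0,0],"rot":[0,0,0]},
    {"linear":[-0.4,-1.25,0],"rot":[0,0,0]},
    {"linear":[-0.44,-1.4,0],"rot":[0,0,0]},
    {"linear":[-0.44,-1.4,0],"rot":[0,0,0]},
    {"linear":[-0.44,-1.4,0],"rot":[0,0,0]},
    {"linear":[-0.44,-1.4,0],"rot":[0,0,0]}
  ]
}}

```text
t: 5.4
tcp_pos: [0.4298, 0.1458, 0.4001]
tool_rot: [1.0, -0.001, -0.0, 0.0]
force: [-0.5, -1.1, -0.8]
gripper_width: 0.0423
grasp_force: 61.0
```

```bash
python3 look.py w3 .4296 .1472 .015 0
```

```text
5.4 [0.4298 0.1458 0.4001] [[1.0, -0.002, -0.0], [-0.002, -1.0, -0.0], [-0.0, 0.0, -1.0]]
proj 0 [253. 163.]
proj 0.0 [253. 163.]
```

View pics/w3.png

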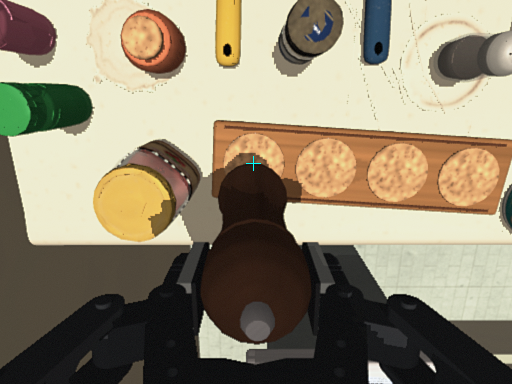

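The mat's centre is at (253,163), on my mark, and the next mats are at (326,167), (397,172) and (468,177). Lowering.

Call:
{"api": "arm_command", "payload": {
  "commands": [
    {"linear":[0,-0.03,0.2],"rot":[0,0,0]},
    {"linear":[0,-0.03,0.6],"rot":[0,0,0]},
    {"linear":[0,-0.03,1.1],"rot":[0,0,0]},
    {"linear":[0,-0.03,1.6],"rot":[0,0,0]},
    {"linear":[0,-0.03,2.1],"rot":[0,0,0]},
    {"linear":[0,-0.03,2.4],"rot":[0,0,0]},
    {"linear":[0,-0.03,2.6],"rot":[0,0,0]},
    {"linear":[0,-0.03,2.7],"rot":[0,0,0]},
    {"linear":[0,-0.03,2.77],"rot":[0,0,0]},
    {"linear":[0,-0.03,2.8],"rot":[0,0,0]}
  ]
}}

```text
t: 6.28
tcp_pos: [0.4297, 0.1481, 0.2884]
tool_rot: [1.0, -0.0, 0.0, -0.0]
force: [0.6, 1.2, -0.1]
gripper_width: 0.0423
grasp_force: 61.0
```

Run:
```python
from h import *
# mats from w3 pose: recompute using T at hold (tool axes = world)
c=viewer.calibration("wrist");s=monitor.get_state();T=c["cam_to_world"].copy();T[:3,3]+=np.array([.4298,.1458,.4001])-s["tcp_pos"];c=dict(c,cam_to_world=T)
for u,v,z in [(253.5,163,.015),(326,167.5,.015),(397.5,172.5,.015),(468.5,177,.015),(142,37,.068)]:print(plane(c,u,v,z).round(4))
print(np.round(s["tcp_pos"],4),np.round(s["force"],1))
```

```text
[0.4298 0.1468 0.015 ]
[0.4249 0.0689 0.015 ]
[ 0.4193 -0.0087  0.015 ]
[ 0.4142 -0.0863  0.015 ]
[0.5459 0.2375 0.068 ]
[0.4297 0.1481 0.2884] [ 0.6  1.2 -0.1]
```

Call:
{"api": "arm_command", "payload": {
  "commands": [
    {"linear":[0,0.03,0.02],"rot":[0,0,0]},
    {"linear":[0,0.03,0.04],"rot":[0,0,0]},
    {"linear":[0,0.03,0.06],"rot":[0,0,0]},
    {"linear":[0,0.03,0.06],"rot":[0,0,0]}
  ]
}}

```text
t: 6.62
tcp_pos: [0.4301, 0.1471, 0.2871]
tool_rot: [1.0, 0.0, 0.001, -0.0]
force: [-0.4, -0.6, 6.0]
gripper_width: 0.0427
grasp_force: 61.5
```

In contact with the mat (6 N). Releasing, then rising.

Call:
{"api": "arm_command", "payload": {
  "commands": [
    {"linear":[0,0,0],"rot":[0,0,0]},
    {"linear":[0,0,0],"rot":[0,0,0]},
    {"linear":[0,0,0],"rot":[0,0,0]},
    {"linear":[0,0,0],"rot":[0,0,0]},
    {"linear":[0,0,0],"rot":[0,0,0]}
  ],
  "gripper": 60
}}

```text
t: 7.03
tcp_pos: [0.4295, 0.1469, 0.2859]
tool_rot: [1.0, 0.0, 0.0, -0.0]
force: [-0.9, 0.3, -0.0]
gripper_width: 0.0601
grasp_force: 0.0
```

Call:
{"api": "arm_command", "payload": {
  "commands": [
    {"linear":[0,0,-0.2],"rot":[0,0,0]},
    {"linear":[0,0,-0.6],"rot":[0,0,0]},
    {"linear":[0,0,-1.2],"rot":[0,0,0]},
    {"linear":[0,0,-1.9],"rot":[0,0,0]},
    {"linear":[0,0,-2.5],"rot":[0,0,0]},
    {"linear":[0,0,-2.8],"rot":[0,0,0]},
    {"linear":[0.4,0.2,-2.8],"rot":[0,0,0]},
    {"linear":[1.1,0.4,-2.8],"rot":[0,0,0]},
    {"linear":[1.8,0.65,-2.8],"rot":[0,0,0]},
    {"linear":[2.4,0.9,-2.8],"rot":[0,0,0]}
  ]
}}

```text
t: 7.87
tcp_pos: [0.5269, 0.1104, 0.3988]
tool_rot: [1.0, 0.0, 0.001, 0.0]
force: [-0.6, 0.5, 0.4]
gripper_width: 0.0593
grasp_force: 0.0
```

Call:
{"api": "arm_command", "payload": {
  "commands": [
    {"linear":[0.3,0.1,0],"rot":[0,0,0]},
    {"linear":[0.5,0.18,0],"rot":[0,0,0]},
    {"linear":[0.59,0.2,0],"rot":[0,0,0]},
    {"linear":[0.59,0.2,0],"rot":[0,0,0]},
    {"linear":[0.59,0.2,0],"rot":[0,0,0]}
  ]
}}

```text
t: 8.28
tcp_pos: [0.5483, 0.1039, 0.3982]
tool_rot: [1.0, 0.001, -0.0, -0.0]
force: [-0.5, 0.4, -0.4]
gripper_width: 0.0601
grasp_force: 0.0
```

```bash
python3 look.py w4 .5494 .1034 0 .105;  python3 - <<'E'
from h import *
s=viewer.grab_frame("side");w=cv2.imread("pics/w4.png")[:,:,::-1]
a=cv2.resize(s[60:260,190:340],(288,384),interpolation=2);save(np.hstack([a,w]),"s4")
E
```

```text
8.28 [0.5483 0.1039 0.3982] [[1.0, 0.002, -0.0], [0.002, -1.0, 0.0], [-0.0, -0.0, -1.0]]
proj 0 [254.8 159.4]
proj 0.105 [254.7 185.1]
```

View pics/s4.png

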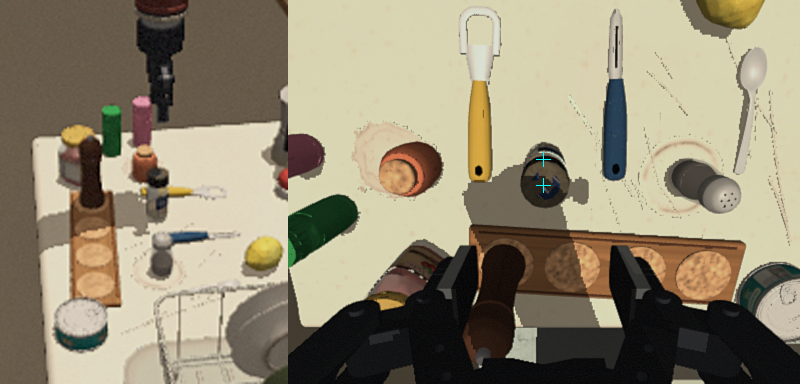

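The mill stands on its mat (side view, 92,170). The jar's cap centre at (544,183) is on the mark. Descending on the jar.

Call:
{"api": "arm_command", "payload": {
  "commands": [
    {"linear":[0.02,0.02,0.4],"rot":[0,0,0]},
    {"linear":[0.02,0.02,1.1],"rot":[0,0,0]},
    {"linear":[0.02,0.02,1.9],"rot":[0,0,0]},
    {"linear":[0.02,0.02,2.7],"rot":[0,0,0]},
    {"linear":[0.02,0.02,3.4],"rot":[0,0,0]},
    {"linear":[0.02,0.02,4.0],"rot":[0,0,0]},
    {"linear":[0.02,0.02,4.35],"rot":[0,0,0]},
    {"linear":[0.02,0.02,4.53],"rot":[0,0,0]},
    {"linear":[0.02,0.02,4.53],"rot":[0,0,0]},
    {"linear":[0.02,0.02,4.53],"rot":[0,0,0]}
  ]
}}

```text
t: 9.22
tcp_pos: [0.5499, 0.1025, 0.2175]
tool_rot: [1.0, 0.0, 0.0, -0.0]
force: [-0.1, 0.3, 1.3]
gripper_width: 0.0602
grasp_force: 0.0
```

Call:
{"api": "arm_command", "payload": {
  "commands": [
    {"linear":[0,0,0],"rot":[0,0,0]},
    {"linear":[0,0,0],"rot":[0,0,0]},
    {"linear":[0,0,0],"rot":[0,0,0]},
    {"linear":[0,0,0],"rot":[0,0,0]},
    {"linear":[0,0,0],"rot":[0,0,0]},
    {"linear":[0,0,0],"rot":[0,0,0]}
  ],
  "gripper": 30
}}

```text
t: 9.72
tcp_pos: [0.5505, 0.1025, 0.2184]
tool_rot: [1.0, 0.0, 0.001, -0.0]
force: [-1.4, -0.3, 6.3]
gripper_width: 0.0394
grasp_force: 57.6
```

Call:
{"api": "arm_command", "payload": {
  "commands": [
    {"linear":[0,0,-0.15],"rot":[0,0,0]},
    {"linear":[0,0,-0.5],"rot":[0,0,0]},
    {"linear":[0,0.1,-1.0],"rot":[0,0,0]},
    {"linear":[-0.2,0.3,-1.4],"rot":[0,0,0]},
    {"linear":[-0.6,0.55,-1.6],"rot":[0,0,0]},
    {"linear":[-1.2,0.75,-1.6],"rot":[0,0,0]},
    {"linear":[-1.9,0.84,-1.6],"rot":[0,0,0]},
    {"linear":[-2.5,0.84,-1.6],"rot":[0,0,0]},
    {"linear":[-2.95,0.84,-1.6],"rot":[0,0,0]},
    {"linear":[-3.15,0.84,-1.6],"rot":[0,0,0]}
  ]
}}

```text
t: 10.55
tcp_pos: [0.4219, 0.0685, 0.2812]
tool_rot: [1.0, 0.0, 0.0, 0.001]
force: [0.1, -0.5, -0.7]
gripper_width: 0.0393
grasp_force: 58.1
```

Call:
{"api": "arm_command", "payload": {
  "commands": [
    {"linear":[0,0,0.1],"rot":[0,0,0]},
    {"linear":[0,0,0.35],"rot":[0,0,0]},
    {"linear":[0,0,0.65],"rot":[0,0,0]},
    {"linear":[0,0,0.9],"rot":[0,0,0]},
    {"linear":[0,0,1.05],"rot":[0,0,0]},
    {"linear":[0,0,1.12],"rot":[0,0,0]},
    {"linear":[0,0,1.17],"rot":[0,0,0]},
    {"linear":[0,0,1.2],"rot":[0,0,0]},
    {"linear":[0,0,1.2],"rot":[0,0,0]}
  ]
}}

```text
t: 11.3
tcp_pos: [0.4242, 0.0688, 0.2334]
tool_rot: [1.0, 0.0, -0.0, 0.0]
force: [-5.6, -0.1, 10.5]
gripper_width: 0.0397
grasp_force: 59.4
```

The jar is in contact with its mat. Releasing and going up over the salt shaker (.532,-.0567).

Call:
{"api": "arm_command", "payload": {
  "commands": [
    {"linear":[0,0,-0.02],"rot":[0,0,0]},
    {"linear":[0,0,-0.02],"rot":[0,0,0]},
    {"linear":[0,0,-0.02],"rot":[0,0,0]},
    {"linear":[0,0,-0.02],"rot":[0,0,0]},
    {"linear":[0,0,-0.02],"rot":[0,0,0]}
  ],
  "gripper": 56
}}

```text
t: 11.72
tcp_pos: [0.424, 0.0685, 0.2336]
tool_rot: [1.0, 0.0, 0.0, -0.0]
force: [0.8, -0.4, 0.3]
gripper_width: 0.0561
grasp_force: 0.0
```

Call:
{"api": "arm_command", "payload": {
  "commands": [
    {"linear":[0,0,-0.2],"rot":[0,0,0]},
    {"linear":[0,0,-0.7],"rot":[0,0,0]},
    {"linear":[0,0,-1.4],"rot":[0,0,0]},
    {"linear":[0,0,-2.1],"rot":[0,0,0]},
    {"linear":[0,0,-2.7],"rot":[0,0,0]},
    {"linear":[0.3,0.4,-3.0],"rot":[0,0,0]},
    {"linear":[0.8,1.0,-3.0],"rot":[0,0,0]},
    {"linear":[1.4,1.6,-3.0],"rot":[0,0,0]},
    {"linear":[1.9,2.2,-3.0],"rot":[0,0,0]},
    {"linear":[2.4,2.8,-3.0],"rot":[0,0,0]}
  ]
}}

```text
t: 12.55
tcp_pos: [0.5207, -0.0447, 0.3543]
tool_rot: [1.0, 0.0, 0.0, 0.0]
force: [1.0, 0.3, 0.0]
gripper_width: 0.0559
grasp_force: 0.0
```

Call:
{"api": "arm_command", "payload": {
  "commands": [
    {"linear":[0.2,0.2,0],"rot":[0,0,0]},
    {"linear":[0.27,0.32,0],"rot":[0,0,0]},
    {"linear":[0.27,0.34,0],"rot":[0,0,0]},
    {"linear":[0.27,0.34,0],"rot":[0,0,0]},
    {"linear":[0.27,0.34,0],"rot":[0,0,0]}
  ]
}}

```text
t: 12.97
tcp_pos: [0.5301, -0.0557, 0.3538]
tool_rot: [1.0, 0.001, -0.0, -0.0]
force: [-0.3, 0.5, -0.1]
gripper_width: 0.0562
grasp_force: 0.0
```

```bash
python3 look.py w5 .5319 -.0567 0 .088;  python3 - <<'E'
from h import *
s=viewer.grab_frame("side");w=cv2.imread("pics/w5.png")[:,:,::-1]
a=cv2.resize(s[60:260,190:340],(288,384),interpolation=2);save(np.hstack([a,w]),"s5")
E
```

```text
12.97 [ 0.5301 -0.0557  0.3538] [[1.0, 0.002, -0.0], [0.002, -1.0, 0.0], [-0.0, -0.0, -1.0]]
proj 0 [255.4 167.7]
proj 0.088 [255.5 194.3]
```

View pics/s5.png

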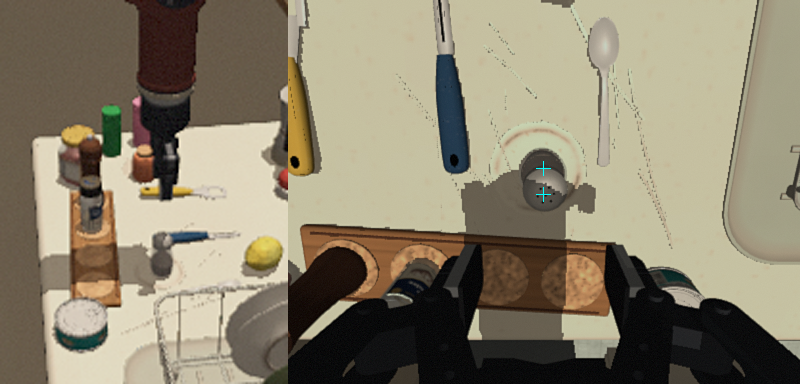

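The jar stands on its mat. The salt dome at (545,190) is about 3 mm beyond the mark in x. Descending with that correction.

Call:
{"api": "arm_command", "payload": {
  "commands": [
    {"linear":[0.06,0.02,0.4],"rot":[0,0,0]},
    {"linear":[0.06,0.02,1.0],"rot":[0,0,0]},
    {"linear":[0.06,0.02,1.7],"rot":[0,0,0]},
    {"linear":[0.06,0.02,2.4],"rot":[0,0,0]},
    {"linear":[0.06,0.02,3.0],"rot":[0,0,0]},
    {"linear":[0.06,0.02,3.5],"rot":[0,0,0]},
    {"linear":[0.06,0.02,3.75],"rot":[0,0,0]},
    {"linear":[0.06,0.02,3.87],"rot":[0,0,0]},
    {"linear":[0.06,0.02,3.87],"rot":[0,0,0]},
    {"linear":[0.06,0.02,3.87],"rot":[0,0,0]}
  ]
}}

```text
t: 13.9
tcp_pos: [0.5335, -0.0576, 0.1997]
tool_rot: [1.0, 0.0, 0.001, 0.0]
force: [0.0, -0.7, 0.9]
gripper_width: 0.0563
grasp_force: 0.0
```

Call:
{"api": "arm_command", "payload": {
  "commands": [
    {"linear":[0,0,0],"rot":[0,0,0]},
    {"linear":[0,0,0],"rot":[0,0,0]},
    {"linear":[0,0,0],"rot":[0,0,0]},
    {"linear":[0,0,0],"rot":[0,0,0]},
    {"linear":[0,0,0],"rot":[0,0,0]},
    {"linear":[0,0,0],"rot":[0,0,0]}
  ],
  "gripper": 30
}}

```text
t: 14.4
tcp_pos: [0.5339, -0.0578, 0.2007]
tool_rot: [1.0, 0.0, 0.001, 0.0]
force: [-2.2, 0.6, 8.3]
gripper_width: 0.0391
grasp_force: 59.5
```

Call:
{"api": "arm_command", "payload": {
  "commands": [
    {"linear":[0,0,-0.1],"rot":[0,0,0]},
    {"linear":[0,0,-0.3],"rot":[0,0,0]},
    {"linear":[0,0,-0.7],"rot":[0,0,0]},
    {"linear":[0,-0.2,-1.1],"rot":[0,0,0]},
    {"linear":[-0.2,-0.5,-1.4],"rot":[0,0,0]},
    {"linear":[-0.6,-0.8,-1.6],"rot":[0,0,0]},
    {"linear":[-1.1,-1.05,-1.6],"rot":[0,0,0]},
    {"linear":[-1.6,-1.2,-1.6],"rot":[0,0,0]},
    {"linear":[-1.9,-1.22,-1.6],"rot":[0,0,0]},
    {"linear":[-2.0,-1.22,-1.6],"rot":[0,0,0]}
  ]
}}

```text
t: 15.23
tcp_pos: [0.4516, -0.0086, 0.2634]
tool_rot: [1.0, 0.001, 0.0, 0.0]
force: [0.5, -0.6, -1.7]
gripper_width: 0.0389
grasp_force: 60.6
```

```bash
python3 look.py w6 .4192 -.0086 .015 0;  python3 - <<'E'
from h import *
s=viewer.grab_frame("side");w=cv2.imread("pics/w6.png")[:,:,::-1]
a=cv2.resize(s[60:260,190:340],(288,384),interpolation=2);save(np.hstack([a,w]),"s6")
E
```

```text
15.23 [ 0.4516 -0.0086  0.2634] [[1.0, 0.001, 0.0], [0.001, -1.0, -0.001], [0.0, 0.001, -1.0]]
proj 0 [253.7 247.6]
proj 0.0 [253.7 247.6]
```

View pics/s6.png

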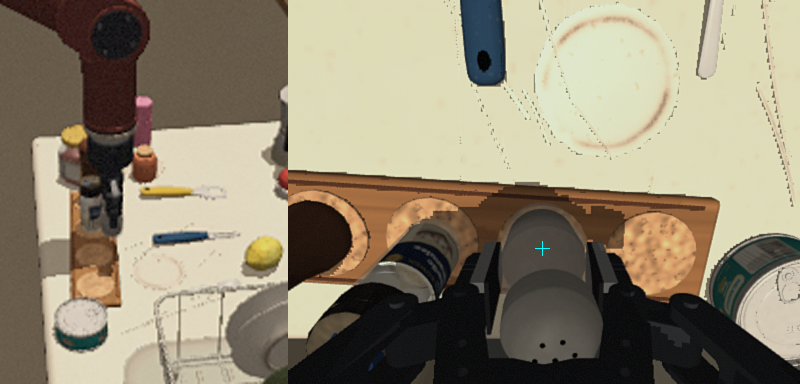

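The salt shaker is held almost upright, with its foot around (543,249) and dome at (550,315). The jar and mill still stand. Moving in and lowering.

Call:
{"api": "arm_command", "payload": {
  "commands": [
    {"linear":[-0.15,0,0],"rot":[0,0,0]},
    {"linear":[-0.4,0,0],"rot":[0,0,0]},
    {"linear":[-0.65,0,0.1],"rot":[0,0,0]},
    {"linear":[-0.8,0,0.3],"rot":[0,0,0]},
    {"linear":[-0.84,0,0.6],"rot":[0,0,0]},
    {"linear":[-0.84,0,0.85],"rot":[0,0,0]},
    {"linear":[-0.84,0,1.0],"rot":[0,0,0]},
    {"linear":[-0.84,0,1.1],"rot":[0,0,0]},
    {"linear":[-0.84,0,1.15],"rot":[0,0,0]},
    {"linear":[-0.84,0,1.15],"rot":[0,0,0]}
  ]
}}

```text
t: 16.17
tcp_pos: [0.4196, -0.009, 0.2163]
tool_rot: [1.0, 0.0, -0.0, -0.0]
force: [-0.5, -0.5, -0.7]
gripper_width: 0.0389
grasp_force: 60.6
```

Call:
{"api": "arm_command", "payload": {
  "commands": [
    {"linear":[0,0,0.03],"rot":[0,0,0]},
    {"linear":[0,0,0.06],"rot":[0,0,0]},
    {"linear":[0,0,0.06],"rot":[0,0,0]},
    {"linear":[0,0,0.06],"rot":[0,0,0]}
  ]
}}

```text
t: 16.5
tcp_pos: [0.4201, -0.0089, 0.2157]
tool_rot: [1.0, 0.0, 0.001, 0.0]
force: [-6.8, 0.3, 15.2]
gripper_width: 0.0389
grasp_force: 62.1
```

Call:
{"api": "arm_command", "payload": {
  "commands": [
    {"linear":[0,0,-0.03],"rot":[0,0,0]},
    {"linear":[0,0,-0.04],"rot":[0,0,0]},
    {"linear":[0,0,-0.04],"rot":[0,0,0]},
    {"linear":[0,0,-0.04],"rot":[0,0,0]},
    {"linear":[0,0,-0.04],"rot":[0,0,0]}
  ],
  "gripper": 56
}}

```text
t: 16.92
tcp_pos: [0.4195, -0.0091, 0.2159]
tool_rot: [1.0, 0.0, 0.0, -0.0]
force: [-0.3, -0.5, 0.3]
gripper_width: 0.0561
grasp_force: 0.0
```

Call:
{"api": "arm_command", "payload": {
  "commands": [
    {"linear":[0,0,-0.2],"rot":[0,0,0]},
    {"linear":[0,0,-0.7],"rot":[0,0,0]},
    {"linear":[0,0,-1.4],"rot":[0,0,0]},
    {"linear":[0,0,-2.1],"rot":[0,0,0]},
    {"linear":[0.3,0,-2.8],"rot":[0,0,0]},
    {"linear":[0.9,-0.3,-3.4],"rot":[0,0,0]},
    {"linear":[1.5,-0.9,-3.7],"rot":[0,0,0]},
    {"linear":[2.1,-1.6,-3.7],"rot":[0,0,0]},
    {"linear":[2.6,-2.4,-3.7],"rot":[0,0,0]},
    {"linear":[3.0,-3.2,-3.7],"rot":[0,0,0]}
  ]
}}

```text
t: 17.75
tcp_pos: [0.5408, 0.1198, 0.3648]
tool_rot: [1.0, -0.001, 0.001, -0.0]
force: [0.7, -0.0, -0.9]
gripper_width: 0.0561
grasp_force: 0.0
```

Call:
{"api": "arm_command", "payload": {
  "commands": [
    {"linear":[0.1,-0.8,0],"rot":[0,0,0]},
    {"linear":[0.15,-1.6,0],"rot":[0,0,0]},
    {"linear":[0.15,-2.3,0],"rot":[0,0,0]},
    {"linear":[0.15,-2.75,0],"rot":[0,0,0]},
    {"linear":[0.15,-2.93,0],"rot":[0,0,0]},
    {"linear":[0.15,-2.93,0],"rot":[0,0,0]},
    {"linear":[0.15,-2.93,0],"rot":[0,0,0]},
    {"linear":[0.15,-2.93,0],"rot":[0,0,0]}
  ],
  "gripper": 72
}}

```text
t: 18.42
tcp_pos: [0.5459, 0.2343, 0.3639]
tool_rot: [1.0, -0.001, -0.0, 0.001]
force: [-0.2, -0.4, -0.1]
gripper_width: 0.072
grasp_force: 0.0
```

```bash
python3 look.py w7 .5457 .2365 0 .068;  python3 - <<'E'
from h import *
s=viewer.grab_frame("side");w=cv2.imread("pics/w7.png")[:,:,::-1]
a=cv2.resize(s[60:260,190:340],(288,384),interpolation=2);save(np.hstack([a,w]),"s7")
E
```

```text
18.42 [0.5459 0.2343 0.3639] [[1.0, -0.002, -0.0], [-0.002, -1.0, -0.001], [-0.0, 0.001, -1.0]]
proj 0 [251.7 167.5]
proj 0.068 [251.  185.8]
```

View pics/s7.png

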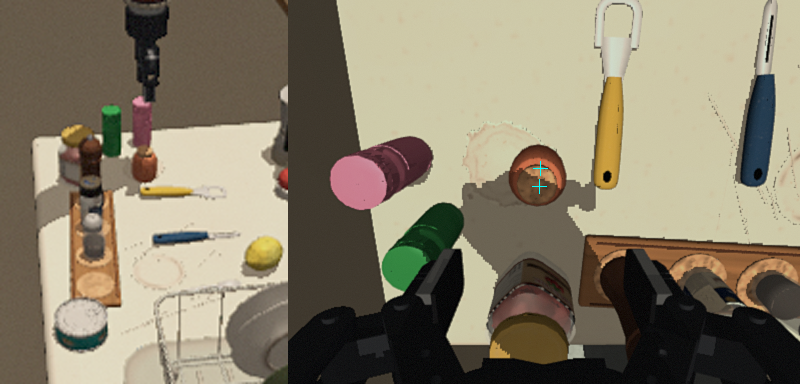

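The bung is at (538,184), on the mark; all three placed things stand. Descending on the pot with a narrower opening to clear the yellow handle.

Call:
{"api": "arm_command", "payload": {
  "commands": [
    {"linear":[0,-0.04,0.4],"rot":[0,0,0]},
    {"linear":[0,-0.05,1.1],"rot":[0,0,0]},
    {"linear":[0,-0.05,1.9],"rot":[0,0,0]},
    {"linear":[0,-0.05,2.7],"rot":[0,0,0]},
    {"linear":[0,-0.05,3.4],"rot":[0,0,0]},
    {"linear":[0,-0.05,4.0],"rot":[0,0,0]},
    {"linear":[0,-0.05,4.35],"rot":[0,0,0]},
    {"linear":[0,-0.05,4.5],"rot":[0,0,0]},
    {"linear":[0,-0.05,4.5],"rot":[0,0,0]},
    {"linear":[0,-0.05,4.5],"rot":[0,0,0]}
  ],
  "gripper": 66
}}

```text
t: 19.35
tcp_pos: [0.546, 0.2381, 0.185]
tool_rot: [1.0, -0.0, 0.001, -0.0]
force: [-0.3, 1.1, 0.2]
gripper_width: 0.0658
grasp_force: 0.0
```

Call:
{"api": "arm_command", "payload": {
  "commands": [
    {"linear":[0,0,0],"rot":[0,0,0]},
    {"linear":[0,0,0],"rot":[0,0,0]},
    {"linear":[0,0,0],"rot":[0,0,0]},
    {"linear":[0,0,0],"rot":[0,0,0]},
    {"linear":[0,0,0],"rot":[0,0,0]},
    {"linear":[0,0,0],"rot":[0,0,0]}
  ],
  "gripper": 35
}}

```text
t: 19.85
tcp_pos: [0.5463, 0.2387, 0.186]
tool_rot: [1.0, 0.0, 0.002, -0.001]
force: [-0.1, 0.1, 6.2]
gripper_width: 0.0503
grasp_force: 63.0
```

Pot gripped. Carrying it behind the row, then in to the last mat.

Call:
{"api": "arm_command", "payload": {
  "commands": [
    {"linear":[0,0,-0.15],"rot":[0,0,0]},
    {"linear":[0,0,-0.5],"rot":[0,0,0]},
    {"linear":[0,0.1,-1.0],"rot":[0,0,0]},
    {"linear":[0,0.4,-1.4],"rot":[0,0,0]},
    {"linear":[0,1.0,-1.6],"rot":[0,0,0]},
    {"linear":[0,1.8,-1.6],"rot":[0,0,0]},
    {"linear":[0,2.7,-1.6],"rot":[0,0,0]},
    {"linear":[0,3.6,-1.6],"rot":[0,0,0]},
    {"linear":[0,4.5,-1.6],"rot":[0,0,0]},
    {"linear":[0,5.4,-1.6],"rot":[0,0,0]}
  ]
}}

```text
t: 20.68
tcp_pos: [0.5453, 0.0206, 0.2495]
tool_rot: [1.0, 0.0, 0.001, 0.0]
force: [1.0, -1.5, -1.8]
gripper_width: 0.0501
grasp_force: 62.6
```

Call:
{"api": "arm_command", "payload": {
  "commands": [
    {"linear":[0,0.9,0],"rot":[0,0,0]},
    {"linear":[0,1.7,0],"rot":[0,0,0]},
    {"linear":[-0.1,2.3,0],"rot":[0,0,0]},
    {"linear":[-0.4,2.65,0],"rot":[0,0,0]},
    {"linear":[-0.9,2.7,0],"rot":[0,0,0]},
    {"linear":[-1.4,2.7,0],"rot":[0,0,0]},
    {"linear":[-1.9,2.7,0],"rot":[0,0,0]},
    {"linear":[-2.2,2.7,0],"rot":[0,0,0]},
    {"linear":[-2.3,2.7,0],"rot":[0,0,0]},
    {"linear":[-2.3,2.7,0],"rot":[0,0,0]}
  ]
}}

```text
t: 21.52
tcp_pos: [0.4531, -0.0859, 0.2489]
tool_rot: [1.0, -0.0, 0.0, 0.001]
force: [-0.2, 0.5, -1.6]
gripper_width: 0.0503
grasp_force: 62.6
```

```bash
python3 look.py w8 .4140 -.0863 .015 0;  python3 - <<'E'
from h import *
s=viewer.grab_frame("side");w=cv2.imread("pics/w8.png")[:,:,::-1]
a=cv2.resize(s[60:260,190:340],(288,384),interpolation=2);save(np.hstack([a,w]),"s8")
E
```

```text
21.52 [ 0.4531 -0.0859  0.2489] [[1.0, -0.0, 0.001], [-0.0, -1.0, -0.001], [0.001, 0.001, -1.0]]
proj 0 [254.2 266.5]
proj 0.0 [254.2 266.5]
```

View pics/s8.png

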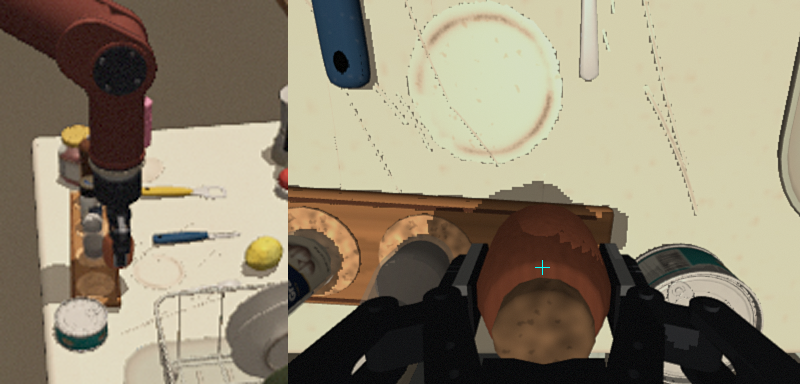

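The pot is held centred at (543,330); the salt stands clear to the left and the tin to the right. Moving in and lowering.

Call:
{"api": "arm_command", "payload": {
  "commands": [
    {"linear":[-0.15,0,0],"rot":[0,0,0]},
    {"linear":[-0.4,0,0],"rot":[0,0,0]},
    {"linear":[-0.7,0,0.05],"rot":[0,0,0]},
    {"linear":[-0.9,0,0.2],"rot":[0,0,0]},
    {"linear":[-0.97,0,0.5],"rot":[0,0,0]},
    {"linear":[-0.97,0,0.8],"rot":[0,0,0]},
    {"linear":[-0.97,0,1.0],"rot":[0,0,0]},
    {"linear":[-0.97,0,1.1],"rot":[0,0,0]},
    {"linear":[-0.97,0,1.17],"rot":[0,0,0]},
    {"linear":[-0.97,0,1.17],"rot":[0,0,0]}
  ]
}}

```text
t: 22.45
tcp_pos: [0.4149, -0.0857, 0.2012]
tool_rot: [1.0, 0.0, -0.0, -0.0]
force: [-0.6, -0.3, -2.1]
gripper_width: 0.0503
grasp_force: 62.8
```

Call:
{"api": "arm_command", "payload": {
  "commands": [
    {"linear":[0,0,0.02],"rot":[0,0,0]},
    {"linear":[0,0,0.04],"rot":[0,0,0]},
    {"linear":[0,0,0.04],"rot":[0,0,0]},
    {"linear":[0,0,0.04],"rot":[0,0,0]}
  ]
}}

```text
t: 22.78
tcp_pos: [0.4151, -0.0856, 0.2008]
tool_rot: [1.0, 0.0, 0.0, 0.0]
force: [-8.2, 3.1, 20.2]
gripper_width: 0.0502
grasp_force: 65.1
```

Contact at 20 N, so easing off before release.

Call:
{"api": "arm_command", "payload": {
  "commands": [
    {"linear":[0,0,-0.03],"rot":[0,0,0]},
    {"linear":[0,0,-0.03],"rot":[0,0,0]},
    {"linear":[0,0,-0.03],"rot":[0,0,0]},
    {"linear":[0,0,-0.03],"rot":[0,0,0]},
    {"linear":[0,0,-0.03],"rot":[0,0,0]}
  ],
  "gripper": 64
}}

```text
t: 23.2
tcp_pos: [0.4148, -0.0859, 0.2007]
tool_rot: [1.0, 0.0, 0.0, -0.0]
force: [0.8, -0.6, 0.2]
gripper_width: 0.0638
grasp_force: 0.0
```

Call:
{"api": "arm_command", "payload": {
  "commands": [
    {"linear":[0,0,-0.2],"rot":[0,0,0]},
    {"linear":[0,0,-0.7],"rot":[0,0,0]},
    {"linear":[0,0,-1.4],"rot":[0,0,0]},
    {"linear":[0,0,-2.1],"rot":[0,0,0]},
    {"linear":[0,0,-2.9],"rot":[0,0,0]},
    {"linear":[0,0,-3.7],"rot":[0,0,0]},
    {"linear":[0,0.6,-4.3],"rot":[0,0,0]},
    {"linear":[0.4,1.4,-4.3],"rot":[0,0,0]},
    {"linear":[1.0,2.2,-4.3],"rot":[0,0,0]},
    {"linear":[1.6,3.0,-4.3],"rot":[0,0,0]}
  ]
}}

```text
t: 24.03
tcp_pos: [0.4792, -0.2074, 0.3743]
tool_rot: [1.0, -0.0, 0.001, 0.001]
force: [0.7, 1.1, 0.9]
gripper_width: 0.064
grasp_force: 0.0
```

Call:
{"api": "arm_command", "payload": {
  "commands": [
    {"linear":[0.3,0.8,0],"rot":[0,0,0]},
    {"linear":[0.5,1.6,0],"rot":[0,0,0]},
    {"linear":[0.7,2.2,0],"rot":[0,0,0]},
    {"linear":[0.7,2.5,0],"rot":[0,0,0]},
    {"linear":[0.7,2.5,0],"rot":[0,0,0]},
    {"linear":[0.7,2.5,0],"rot":[0,0,0]}
  ]
}}

```text
t: 24.53
tcp_pos: [0.5065, -0.3056, 0.3727]
tool_rot: [1.0, -0.0, -0.0, -0.001]
force: [-0.8, -0.1, 0.4]
gripper_width: 0.064
grasp_force: 0.0
```

Run:
```python
from h import *
t=viewer.grab_frame("top");s=viewer.grab_frame("side");c=viewer.calibration("top");cs=viewer.calibration("side")
t=cv2.resize(t[170:250,150:270],(600,400),interpolation=2);s=s[110:250,190:270];s=cv2.resize(s,(200,350),interpolation=2)
t=t.copy();s=s.copy()
for (x,y),h in zip([(.4297,.147),(.4245,.069),(.4192,-.0086),(.414,-.0863)],[.15,.105,.09,.068]):
    p=(proj(c,[x,y,.015+h])-[150,170]+.5)*5; q=(proj(cs,[x,y,.015+h])-[190,110]+.5)*2.5
    cv2.drawMarker(t,tuple(int(v) for v in p),(0,255,255),cv2.MARKER_CROSS,12,1);cv2.drawMarker(s,tuple(int(v) for v in q),(0,255,255),cv2.MARKER_CROSS,8,1)
o=np.zeros((400,800,3),np.uint8);o[:,:600]=t;o[:350,600:]=s;save(o,"fin")
print(monitor.get_state()["t"])
```

```text
24.6333
```

View pics/fin.png

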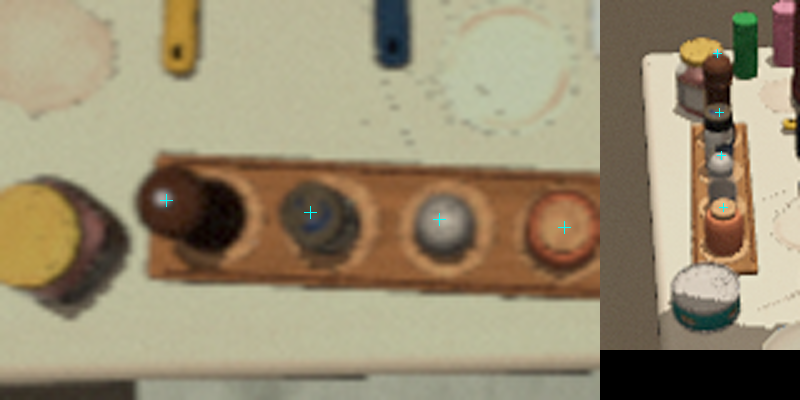

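All four stand upright. Their tops at (163,200), (312,212), (443,216) and (564,226) are on the expected marks, and the arm is clear. Handing in.

```bash
python3 -c "
from plant import workorder; print(workorder.job_done())"
```

```text
the job is handed in; nothing more can be done
None
```

I handed the job in at about 25 s: mill, spice jar, salt shaker and pot each stand upright and released on their own mats, tallest by the jam jar and shortest by the tin. The last pictures put them within a few millimetres of the mat centres. No verdict came back.

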